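# Load the counter scale for calibration

### The job

Calibrate the counter scale: lift the dust caps off the big weights and stand each cap upright, mouth down, in its own compartment of the weight case, then set every weight, the big ones and all the small ones from the case's pockets, gently upright on the scale's pan. Once everything is standing still on the pan, press the green key fully down and let it come back up; do not press it sooner, and leave the pen and the label roll lying close by where they are.

Things in the scene. Friction and masses are not known exactly. Their poses are not given: they have to be found in the camera images.
- scale: Counter scale, black, fixed, 340 mm wide (y) and 330 mm deep (x), with a low console on the side towards the robot (-x) and a bright steel pan on top; origin on the table under the middle of the housing, x from the console towards the pan, z up. The pan's rim is about 110 mm above the table.
- pan (a point): Centre of the pan's flat floor, 84 mm above the table; axes as the scale. The floor measures 227 mm (x) by 312 mm (y) inside a rim that stands 24 mm above it; the pan does not give under load.
- key (a joint): Travel of the scale's round green calibration key: 0 m up, 0.004 m fully pressed; a spring brings it back. About 4 N presses it fully. The small grey keys next to it are flat and do not move.
- key_top (a point): Centre of the top face of the green key, 22 mm in diameter, facing up, at the right-hand (-y) end of the console, about 58 mm above the table and 8 mm above the console; the pan begins 47 mm from it in the scale's +x.
- case: Grey weight case, fixed, 230 mm (x) by 126 mm (y), 14 mm high; origin on the table under its middle. The -y part is a row along x of three open 70 x 70 mm compartments for the caps, floor 5 mm, outer walls 14 mm and dividers 13 mm above the table, 5 mm thick. The +y part is a black block with four 25 x 25 mm pockets 8 mm deep (floor 6 mm above the table), at x = -75, -25, 25, 75 and y = 40 mm.
- well1 (a point): Centre of the floor of the first cap compartment (along the case's x), 5 mm above the table.
- well2 (a point): Centre of the floor of the middle cap compartment (along the case's x), 5 mm above the table.
- well3 (a point): Centre of the floor of the last cap compartment (along the case's x), 5 mm above the table.
- weight1: Big brass test weight, 200 g: plain cylinder 36 mm in diameter and 22 mm tall, then a thin neck and a small flat knob, 30 mm tall in all; origin at the centre of its foot, z up. It stands on a paper-thin black mat (300 x 150 mm, table height) in a row of three about 100 mm apart, and may be hidden under its cap at the start.
- weight2: Big brass test weight, 200 g: plain cylinder 36 mm in diameter and 22 mm tall, then a thin neck and a small flat knob, 30 mm tall in all; origin at the centre of its foot, z up. It stands on a paper-thin black mat (300 x 150 mm, table height) in a row of three about 100 mm apart, and may be hidden under its cap at the start.
- weight3: Big brass test weight, 200 g: plain cylinder 36 mm in diameter and 22 mm tall, then a thin neck and a small flat knob, 30 mm tall in all; origin at the centre of its foot, z up. It stands on a paper-thin black mat (300 x 150 mm, table height) in a row of three about 100 mm apart, and may be hidden under its cap at the start.
- cap1: Blue plastic dust cap, a cup turned mouth down over weight1, loose: 47 mm outer diameter, 34 mm tall, closed at the top, inside 42 mm wide and 31 mm high, with a flange 54 mm wide and 4 mm thick round its mouth; 30 g. Origin at the centre of its open lower rim, z towards its closed top. Any cap may go into any compartment. It may be absent: then its weight starts uncovered.
- cap2: Blue plastic dust cap, a cup turned mouth down over weight2, loose: 47 mm outer diameter, 34 mm tall, closed at the top, inside 42 mm wide and 31 mm high, with a flange 54 mm wide and 4 mm thick round its mouth; 30 g. Origin at the centre of its open lower rim, z towards its closed top. Any cap may go into any compartment. It may be absent: then its weight starts uncovered.
- cap3: Blue plastic dust cap, a cup turned mouth down over weight3, loose: 47 mm outer diameter, 34 mm tall, closed at the top, inside 42 mm wide and 31 mm high, with a flange 54 mm wide and 4 mm thick round its mouth; 30 g. Origin at the centre of its open lower rim, z towards its closed top. Any cap may go into any compartment. It may be absent: then its weight starts uncovered.
- small100: Small brass test weight, 100 g: plain cylinder 22 mm in diameter and 27 mm tall, then a thin neck and a small flat knob, 36 mm tall in all; origin at the centre of its foot, z up. It stands in one of the four pockets of the case; may be absent.
- small50: Small brass test weight, 50 g: plain cylinder 19 mm in diameter and 22 mm tall, then a thin neck and a small flat knob, 30 mm tall in all; origin at the centre of its foot, z up. It stands in one of the four pockets of the case; may be absent.
- small20a: Small brass test weight, 20 g: plain cylinder 14 mm in diameter and 18 mm tall, then a thin neck and a small flat knob, 24 mm tall in all; origin at the centre of its foot, z up. It stands in one of the four pockets of the case; may be absent.
- small20b: Small brass test weight, 20 g: plain cylinder 14 mm in diameter and 18 mm tall, then a thin neck and a small flat knob, 24 mm tall in all; origin at the centre of its foot, z up. It stands in one of the four pockets of the case; may be absent.
- labels: Small roll of white labels standing on the counter, 42 mm diameter, 28 mm tall; a bystander.
- pen: Blue pen lying on the counter, about 135 mm long, 10 mm thick; a bystander.
Things that resemble listed ones, but are neither listed nor needed, are in the scene too. What is shaped like the weight2 but red is not meant.

How it is judged:
By the outcome, as a careful person would: the job done as asked, in the order asked, and still so for the second after the job is handed in, with the robot touching nothing.
Of cap1, cap2, cap3 only 2 to 3 are there at a start; the rules pass over those that are not, and their reading is None.
Of small100, small50, small20a, small20b only 1 to 3 are there at a start; the rules pass over those that are not, and their reading is None.
At some moment in a run one of weight1, weight2, weight3, cap1, cap2, cap3 may be knocked a few centimetres aside while the robot is not near it.
It also fails if it takes over 210 s, if anything falls off the work surface, if the arm or the gripper's body presses on something with over 40 N, if the wrist force passes 120 N, or if a joint passes its speed limit or range.

### The arm

A 7-joint arm with a two-finger parallel gripper is mounted at the origin on the work surface. World frame = base frame: x ahead of the robot, y to its left, z up, the work surface at z = 0. Lengths are in mm, angles in degrees, forces in N, time in s.
With the tool pointing down it reaches from about 425 to 925 mm from the base axis. Payload 6.8 kg.
Tool frame: the origin (TCP) lies at the very end of the fingers, on their centre line; the grasp point (between the pads) lies 19 mm behind it; z points along the fingers, y is the line along which they close (so a half turn about z gives the same grasp; the last joint's range is limited). The gripper opens to 88 mm and grips with 3 to 60 N. Pads are 20 mm wide; open, the fingers measure 115 mm over their backs; the gripper's body (75 mm by 178 mm) begins 61 mm behind the grasp point.
Start: joints at [-72.599, 27.33, 1.283, 89.118, -0.659, 63.558, -4.761], TCP at [270.173, 618.59, 222.664] pointing down, gripper open.
Joint ranges: [-169.35, 169.35], [-19.33, 120.38], [-80.79, 83.38], [13.8, 139.57], [-78.32, 258.32], [9.67, 109.79], [-169.56, 169.56]. Speed limits (degrees/s): [136.94, 136.94, 180, 180, 180, 180, 180].

### API

Orientations are given as [roll, pitch, yaw] about the fixed x, y, z axes, in that order (R = Rz(yaw) Ry(pitch) Rx(roll)).
In Python, from workcell import manip gives the robot as it stands.
- The arm moves only by the tool carry_out, never from a script. Its argument "commands" is text: rows parted by semicolons, each of 7 numbers parted by spaces: the turn, a rotation vector about the world's x, y, z in degrees, then the shift along the world's x, y, z in m, then the finger opening in m, from 0 to 0.0878. In form: wx wy wz dx dy dz gripper; .... A call has 1 to 20 rows; each row shifts and turns the commanded pose from where the row before left it; what a row does not reach is not made up. A row lasts 1/10 s, in which the tool goes at most 50 mm and 8.59 degrees, less where a joint would pass 70% of its speed; a pose out of reach is approached as far as the arm can. A call with a gripper value outside its range is refused whole. The fingers move at their own pace and stop on an object; the grip force is fixed at half the most. Time passes only in rows, so rows that do not move let the fingers close. It gives the time, the measured TCP pose, the force, the opening and the grip force at its end, in the units of the state.
- manip.get_obs(): the state, without advancing time (a new reading comes with each control period).
- manip.capture(name): name is "scene" or "top" or "wrist"; returns a dict with "frame" (384x512x3 uint8, blue, green, red), "range_z" (384x512 float32, mm along the optical axis (not along the pixel's ray), 0 where there is no reading), "vertical_fov" (degrees; the focal length in pixels is half the picture's height over the tangent of half this angle, whatever the lens; pixels are square), "cx", "cy" (the principal point, pixels), "D" ([k1, k2, p1, p2, k3] as OpenCV has them; the pictures are not rectified), "position" and "rotation" of the camera in the world; the wrist camera has in their place "tool_from_camera" (4x4, takes a point from camera to tool coordinates, whose origin is the TCP and whose axes are the flange's). Camera axes: x right, y down, z forward; pixel columns grow to the right and rows downward; lengths in mm; the calibration is good to about 2 mm. A picture is of the moment at which its call begins: read the wrist's pose just before it.
- manip.sign_off(): hands the job in; it is judged then, once.
The state is a dict: "clock": time; "q": joint angles; "joint_velocities": joint speeds; "tau": joint torques, N m; "eef_pos": TCP position; "tcp_rot": TCP orientation; "contact_force": force on the tool from outside, world axes, zero at the start; "wrist_torque": the same for the moment, N m; "grip_width": opening from 0.0 (shut) to 1.0 (fully open); "gripper_force": force on a finger pad.
Only numpy, scipy, OpenCV 4.12 (cv2) and the standard library are available. Lean on these libraries where they do the work, as an engineer would, in place of code of your own. Each camera call takes 0.05 s, during which the arm holds its last target. There are 200 camera calls.

## Working session

There is one attempt and no reset: what is moved stays moved. The work goes in short steps, Python scripts to look and compute and a tool call to move; the robot and the scene stay as the last step left them, time stands still between calls to the robot, and variables do not carry over. Pictures are saved under pics/ and viewed, at most 14 in all, crops included, and the job is handed in when it is done.

Besides the shell and the picture viewer there is one more tool, called after "Emit:" by a JSON object that holds its "method" and its "body", one argument or row to a line. carry_out: Moves the arm, as the interface text tells. Its arguments: {"type":"object","properties":{"commands":{"type":"string"}},"required":["commands"]}

```bash
ls; mkdir -p pics
cat > h.py <<'E'
import numpy as np, cv2
from workcell import manip
from scipy.spatial.transform import Rotation as Ro
def cap(n):
    o=manip.get_obs(); c=manip.capture(n); im=c["frame"]; z=c["range_z"]; h,w=z.shape
    f=h/2/np.tan(np.radians(c["vertical_fov"])/2); K=np.array([[f,0,c["cx"]],[0,f,c["cy"]],[0,0,1.]])
    u,v=np.meshgrid(np.arange(w),np.arange(h))
    p=cv2.undistortPoints(np.stack([u,v],-1).reshape(-1,1,2).astype(np.float64),K,np.array(c["D"],float)).reshape(h,w,2)
    P=np.dstack([p[...,0]*z,p[...,1]*z,z])
    if n=="wrist":
        T=np.array(c["tool_from_camera"]); P=P@T[:3,:3].T+T[:3,3]
        R=Ro.from_euler("xyz",o["tcp_rot"],degrees=True).as_matrix(); P=P@R.T+np.array(o["eef_pos"])
    else:
        P=P@np.array(c["rotation"]).T+np.array(c["position"])
    P[z==0]=np.nan
    return im,P
E
python3 - <<'E'
from h import *
o=manip.get_obs(); print({k:(np.round(v,2).tolist()) for k,v in o.items()})
for n in("scene","top"):
    im,P=cap(n); cv2.imwrite(f"pics/{n}0.png",cv2.resize(im,(800,600))); np.save(n,P)
    print(manip.capture(n)["position"])
E
```

```text
pics
{'clock': 0.0, 'q': [-72.6, 27.38, 1.28, 89.18, -0.66, 63.56, -4.76], 'joint_velocities': [-0.14, 0.1, -0.04, 0.0, -0.05, -0.04, -0.02], 'tau': [-0.0, -58.29, 1.53, -27.26, -0.05, 0.02, 0.0], 'eef_pos': [269.92, 618.03, 221.7], 'tcp_rot': [-179.9, 0.01, 156.41], 'contact_force': [-0.31, 0.6, 0.34], 'wrist_torque': [-0.03, -0.02, -0.06], 'gripper_force': 0.0, 'grip_width': 1.0}Traceback (most recent call last):
  File "<stdin>", line 4, in <module>
  File "h.py", line 14, in cap
    P=P@np.array(c["rotation"]).T+np.array(c["position"])
      ~~~~~~~~~~~~~~~~~~~~~~~~~~~^~~~~~~~~~~~~~~~~~~~~~~~
ValueError: operands could not be broadcast together with shapes (384,512) (3,)
```

```bash
sed -i 's/P=P@np.array(c\["rotation"\]).T+/P=P@Ro.from_euler("xyz",c["rotation"],degrees=True).as_matrix().T+/' h.py
python3 - <<'E'
from h import *
for n in("scene","top"):
    im,P=cap(n); cv2.imwrite(f"pics/{n}0.png",cv2.resize(im,(800,600))); np.save(n,P)
    c=manip.capture(n);print(c["position"],c["rotation"],P[300,256],P[200,256],P[350,100])
E
```

```text
[ 861.69635242 -549.81281214  822.51233056] [-139.20363687   -0.62194839   33.68209633] [ 676.71369612 -236.8058003     1.80739698] [547.32746189 -42.23617209  83.19221291] [ 460.89475884 -516.36159113   -1.93148002]
[ 177.92630326    4.69722606 1682.39898178] [-167.54831469   -0.22750623  -90.02395369] [167.39979647  14.47887846  -4.7822634 ] [516.14298826  14.68639981  49.37204205] [ -9.13415399 558.62061872   2.09651046]
```

View pics/scene0.png

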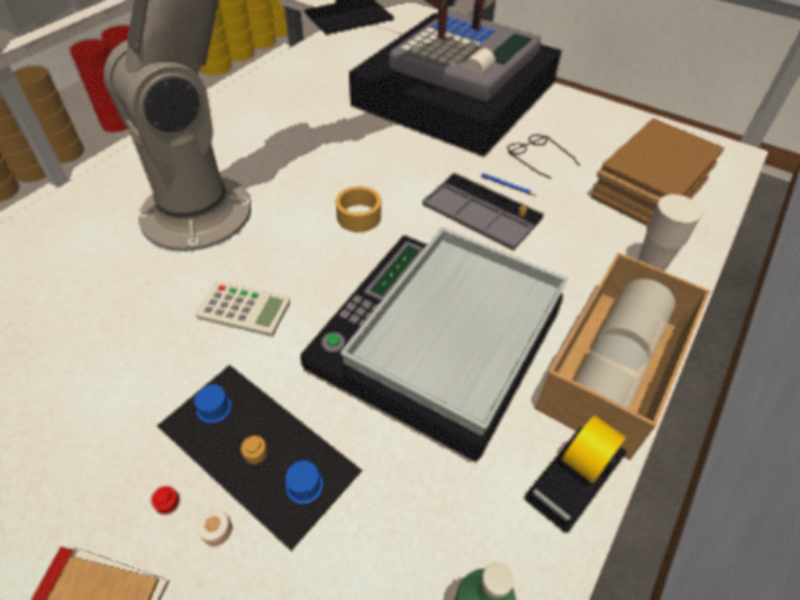

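View pics/top0.png

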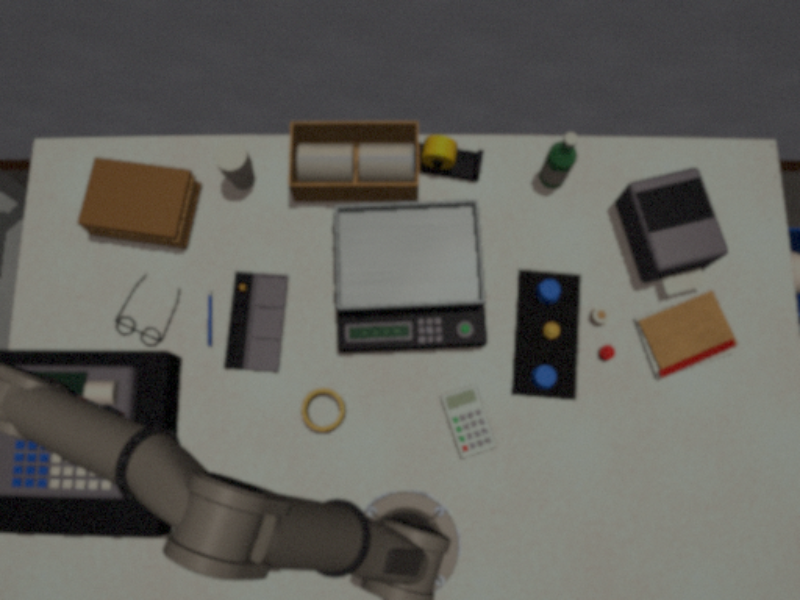

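Scene (800x600 px): blue caps at (211,402) and (303,480), bare brass weight (253,448) between them on the mat. Lookalikes are the red weight at (165,498) (excluded by the description), the label roll (214,527) and the brass ring (359,208). The case is at (483,210), with one small brass weight at (522,210) and the pen above it. The scale is in the middle, green key at (333,341).

Run:
```python
from h import *
def blobs(im,P,m,tag,amin=15):
    n,l,s,c=cv2.connectedComponentsWithStats(m.astype(np.uint8))
    for i in range(1,n):
        q=P[l==i]; q=q[~np.isnan(q[:,0])]
        if s[i,4]<amin or len(q)<8: continue
        zt=np.percentile(q[:,2],90); t=q[q[:,2]>zt-6]
        print(tag,"px",np.round(c[i]),"n",s[i,4],"zt",round(zt,1),"ctr top",np.round((t.min(0)+t.max(0))/2,1),"med",np.round(np.median(t,0),1),"ext",np.round(np.percentile(t,98,axis=0)-np.percentile(t,2,axis=0),0))
for n in("scene","top"):
    im,P=cap(n); hsv=cv2.cvtColor(im,cv2.COLOR_BGR2HSV); H,S,V=cv2.split(hsv)
    work=(P[...,0]>380)&(P[...,0]<950)&(abs(P[...,1])<520)&(P[...,2]<140)
    blobs(im,P,work&(H>95)&(H<130)&(S>120)&(V>60),n+" blue")
    blobs(im,P,work&(H>8)&(H<28)&(S>110)&(V>60),n+" brass")
    blobs(im,P,work&(H>45)&(H<90)&(S>110)&(V>60),n+" green")
    blobs(im,P,work&((H<6)|(H>174))&(S>130)&(V>60),n+" red")
    blobs(im,P,work&(P[...,2]>75)&(P[...,2]<92)&(S<60)&(V>80),n+" pan",800)
    # case: region
    m=work&(V<150)&(P[...,1]>200)&(P[...,1]<430)&(P[...,2]<25)&(P[...,2]>-8)
    m=cv2.morphologyEx(m.astype(np.uint8),cv2.MORPH_OPEN,np.ones((5,5)))
    k,l,s,c=cv2.connectedComponentsWithStats(m)
    for i in range(1,k):
        if s[i,4]<700: continue
        q=P[(l==i)&~np.isnan(P[...,0])]; r=cv2.minAreaRect(q[:,:2].astype(np.float32)); print(n,"case?",s[i,4],r,np.median(q[:,2]))
    m=work&(V<70)&(P[...,1]<-180)&(P[...,1]>-420)&(P[...,2]<12)
    q=P[m]; print("mat",cv2.minAreaRect(q[:,:2].astype(np.float32)))
```

```text
scene blue px [323. 117.] n 38 zt 9.5 ctr top [504.9 456.4   6.8] med [504.  456.1   7.2] ext [101.  11.   6.]
scene blue px [140. 261.] n 236 zt 34.2 ctr top [ 387.6 -316.6   33.1] med [ 386.5 -318.4   33. ] ext [14. 37.  7.]
scene blue px [194. 308.] n 569 zt 34.4 ctr top [ 573.3 -336.1   32.4] med [ 573.7 -336.7   33. ] ext [43. 43.  6.]
scene brass px [408. 126.] n 628 zt 91.2 ctr top [781.5 453.3  95.7] med [791.7 514.   91.6] ext [100.  16.  10.]
scene brass px [334. 135.] n 37 zt 26.2 ctr top [580.5 377.6  25.5] med [581.  381.5  25.3] ext [11. 11.  9.]
scene brass px [389. 238.] n 4785 zt 104.9 ctr top [874.4  88.4 105.7] med [870.5 -26.7 106.2] ext [144. 353.  12.]
scene brass px [162. 287.] n 266 zt 29.2 ctr top [ 478.5 -338.2   27.9] med [ 479.4 -337.8   28.6] ext [24. 21.  9.]
scene brass px [135. 335.] n 53 zt 28.2 ctr top [ 513.2 -454.4   27.1] med [ 513.3 -454.2   26.8] ext [15. 15.  5.]
scene brass px [142. 344.] n 24 zt 15.5 ctr top [ 529.1 -457.1   13.8] med [ 532.5 -460.1   14.1] ext [11. 29.  5.]
scene green px [253. 173.] n 122 zt 52.7 ctr top [471.2  58.6  51.2]
[... 1392 characters left out ...]
 ext [84. 13. 13.]
top brass px [155. 183.] n 15 zt 32.0 ctr top [583.6 382.4  30.2] med [584.5 382.5  30.5] ext [8. 8. 7.]
top brass px [353. 211.] n 97 zt 31.4 ctr top [ 479.9 -334.3   32.2] med [ 480.6 -334.1   29.8] ext [26. 22. 13.]
top red px [388. 225.] n 60 zt 32.5 ctr top [ 428.9 -459.6   32.3] med [ 428.3 -461.2   30.6] ext [22. 21. 11.]
top pan px [261. 163.] n 5078 zt 89.0 ctr top [644.1  -2.6  87.5] med [638.9  -1.2  86. ] ext [210. 300.   8.]
top case? 7403 ((664.79345703125, 314.9342956542969), (229.74142456054688, 567.1409912109375), 89.9925308227539) 2.4629961733453456
mat ((621.7860107421875, -338.43121337890625), (146.54237365722656, 492.90985107421875), 85.52354431152344)
```

Emit:
{"method": "carry_out", "body": {
  "commands": "0 0 -6.64 0.023 -0.027 0.008 0.0878;0 0 -6.64 0.023 -0.027 0.008 0.0878;0 0 -6.64 0.023 -0.027 0.008 0.0878;0 0 -6.64 0.023 -0.027 0.008 0.0878;0 0 -6.64 0.023 -0.027 0.008 0.0878;0 0 -6.64 0.023 -0.027 0.008 0.0878;0 0 -6.64 0.023 -0.027 0.008 0.0878;0 0 -6.64 0.023 -0.027 0.008 0.0878;0 0 -6.64 0.023 -0.027 0.008 0.0878;0 0 -6.64 0.023 -0.027 0.008 0.0878;0 0 0 0 0 0 0.0878;0 0 0 0 0 0 0.0878;0 0 0 0 0 0 0.0878"
}}

```text
clock: 1.65
eef_pos: [499.1, 349.7, 302.3]
tcp_rot: [-179.9, -0.0, 90.2]
contact_force: [-0.1, -0.7, -0.3]
grip_width: 1.003
gripper_force: 0.0
```

Run:
```python
from h import *
print(manip.get_obs()["tcp_rot"])
im,P=cap("wrist"); cv2.imwrite("pics/w1.png",im); np.save("w1",P)
for r,c in [(100,100),(100,256),(100,400),(192,256),(280,100),(280,256),(280,400)]: print(r,c,np.round(P[r,c],1))
H,S,V=cv2.split(cv2.cvtColor(im,cv2.COLOR_BGR2HSV))
m=((H>8)&(H<28)&(S>110)&(V>60)).astype(np.uint8)
k,l,s,c=cv2.connectedComponentsWithStats(m)
for i in range(1,k):
    q=P[l==i]
    if s[i,4]>30: print(s[i],np.nanpercentile(q,[5,50,95],axis=0).round(1).tolist())
```

```text
[-1.79946205e+02 -1.11168043e-02  9.01559523e+01]
100 100 [244.8 450.6  -2.1]
100 256 [498.4 451.8  -2.6]
100 400 [732.5 451.9  -2.2]
192 256 [498.8 298.2   3.9]
280 100 [458.1 377.7 398.9]
280 256 [499.8 377.1 397.9]
280 400 [539.  377.3 397.9]
[ 408    0  104   47 3891] [[690.8, 516.3, 91.1], [751.4, 537.3, 92.8], [800.4, 555.2, 94.2]]
[396  27 116  29 594] [[685.9, 505.2, 71.5], [757.3, 515.5, 73.6], [820.9, 526.8, 76.3]]
[412  51  77  15 223] [[739.0, 502.7, 14.5], [791.2, 510.1, 16.2], [841.3, 518.5, 17.7]]
[304 141   8   8  53] [[576.7, 376.8, 21.8], [581.0, 383.2, 23.8], [586.3, 387.9, 29.5]]
[470 219  42  23 372] [[801.9, 261.7, 79.4], [837.2, 269.4, 105.5], [872.2, 270.1, 109.9]]
[112 237  37  31 292] [[259.5, 180.6, 37.8], [278.1, 222.4, 46.6], [454.0, 374.1, 384.3]]
[417 258  19  55 331] [[544.2, 370.6, 396.1], [544.9, 378.5, 401.0], [545.7, 381.9, 403.1]]
[ 79 263  17  49 259] [[454.2, 370.0, 398.1], [455.0, 377.0, 401.7], [455.8, 381.1, 403.2]]
[234 332 149   8 914] [[496.7, 368.3, 407.3], [512.2, 369.1, 408.7], [527.1, 369.9, 410.0]]
```

View pics/w1.png

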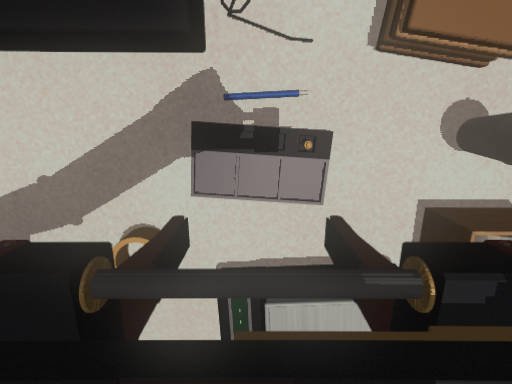

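The wrist view shows the case at about (262,160), one small weight in the last pocket at (308,145), and the pen clear of it at (265,95). I'll brighten the block to check the other pockets.

Run:
```python
from h import *
im=cv2.imread("pics/w1.png"); P=np.load("w1.npy")
c=np.clip(im[112:212,182:342].astype(float)*2.5,0,255).astype(np.uint8)
cv2.imwrite("pics/w1c.png",cv2.resize(c,(800,500),interpolation=cv2.INTER_CUBIC))
g=cv2.cvtColor(im,cv2.COLOR_BGR2GRAY)
m=(P[...,2]>9)&(P[...,2]<20)&(P[...,1]>260)&(P[...,1]<430)&(P[...,0]>370)&(P[...,0]<640)
q=P[m].astype(np.float32); print(len(q),cv2.minAreaRect(q[:,:2]),np.percentile(q,[1,99],axis=0))
```

```text
Traceback (most recent call last):
cv2.error: OpenCV(4.12.0) /io/opencv/modules/imgproc/src/convhull.cpp:143: error: (-215:Assertion failed) total >= 0 && (depth == CV_32F || depth == CV_32S) in function 'convexHull'
```

View pics/w1c.png

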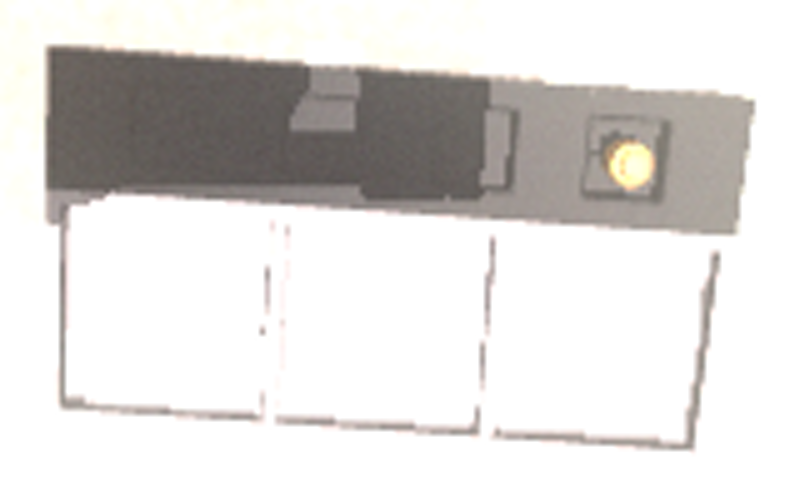

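Crop: only one small weight, at crop (630,163); the other three pockets show no brass. Next: case corners in the world and move to the mat.

Run:
```python
from h import *
P=np.load("w1.npy")
# corners (col,row) just inside
c=np.array([(193,123),(331,133),(319,200),(195,192)])
Q=np.array([np.nanmedian(P[r-1:r+2,x-1:x+2].reshape(-1,3),0) for x,r in c]); print(Q.round(1))
print(Q.mean(0), np.linalg.norm(Q[1]-Q[0]),np.linalg.norm(Q[3]-Q[0]),np.degrees(np.arctan2(Q[1,1]-Q[0,1],Q[1,0]-Q[0,0])),np.degrees(np.arctan2(Q[2,1]-Q[3,1],Q[2,0]-Q[3,0])))
```

```text
[[396.9 415.3  12.4]
 [620.3 400.1  13.1]
 [610.  284.6   8.7]
 [392.1 298.5   6.2]]
[504.79715743 349.62619325  10.13329966] 223.89804229420707 117.02009039637166 -3.8783786873793495 -3.654596724288856
```

Emit:
{"method": "carry_out", "body": {
  "commands": "0 0 0 0 -0.045 0 0.0878;0 0 0 0 -0.045 0 0.0878;0 0 0 0 -0.045 0 0.0878;0 0 0 0 -0.045 0 0.0878;0 0 0 0 -0.045 0 0.0878;0 0 0 0 -0.045 0 0.0878;0 0 0 0 -0.045 0 0.0878;0 0 0 0 -0.045 0 0.0878;0 0 0 0 -0.045 0 0.0878;0 0 0 0 -0.045 0 0.0878;0 0 0 0 -0.045 0 0.0878;0 0 0 0 -0.045 0 0.0878;0 0 0 0 -0.045 0 0.0878;0 0 0 0 -0.045 0 0.0878;0 0 0 0 -0.040 0 0.0878;0 0 0 0 0 0 0.0878;0 0 0 0 0 0 0.0878;0 0 0 0 0 0 0.0878"
}}

```text
clock: 3.5
eef_pos: [501.0, -319.2, 302.2]
tcp_rot: [-180.0, -0.1, 90.2]
contact_force: [0.1, 0.2, -0.4]
grip_width: 1.002
gripper_force: 0.0
```

```bash
cat >> h.py <<'E'
def mat(n="wrist",show=True):
    im,P=cap(n); H,S,V=cv2.split(cv2.cvtColor(im,cv2.COLOR_BGR2HSV))
    w=(P[...,0]>300)&(P[...,0]<680)&(P[...,1]<-180)&(P[...,1]>-480)&(P[...,2]<130)
    for t,m in (("blue",(H>95)&(H<130)&(S>120)&(V>40)),("brass",(H>8)&(H<28)&(S>110)&(V>40)),("red",((H<6)|(H>174))&(S>130)&(V>40))):
        k,l,s,c=cv2.connectedComponentsWithStats((w&m).astype(np.uint8))
        for i in range(1,k):
            if s[i,4]<25: continue
            q=P[l==i]; zt=np.percentile(q[:,2],85); tp=q[q[:,2]>zt-4].astype(np.float32)
            (x,y),r=cv2.minEnclosingCircle(tp[:,:2])
            lo,hi=np.percentile(tp,[1,99],axis=0)
            print(n,t,c[i].round(),s[i,4],"circ",round(x,1),round(y,1),"d",round(2*r,1),"mid",((lo+hi)/2).round(1),"ext",(hi-lo).round(1))
    return im,P
E
python3 - <<'E'
from h import *
print(manip.get_obs()["eef_pos"])
im,P=mat(); cv2.imwrite("pics/w2.png",im); mat("scene")
E
```

```text
[ 501.03246164 -319.19469709  302.20391456]Traceback (most recent call last):
  File "<stdin>", line 3, in <module>
  File "h.py", line 25, in mat
    (x,y),r=cv2.minEnclosingCircle(tp[:,:2])
            ~~~~~~~~~~~~~~~~~~~~~~^^^^^^^^^^
cv2.error: OpenCV(4.12.0) /io/opencv/modules/imgproc/src/shapedescr.cpp:201: error: (-215:Assertion failed) count >= 0 && (depth == CV_32F || depth == CV_32S) in function 'minEnclosingCircle'
```

```bash
sed -i 's/minEnclosingCircle(tp\[:,:2\])/minEnclosingCircle(np.ascontiguousarray(tp[:,:2]))/' h.py
python3 - <<'E'
from h import *
im,P=mat(); cv2.imwrite("pics/w2.png",im); mat("scene")
E
```

```text
wrist blue [179. 164.] 710 circ 373.8 -317.3 d 46.1 mid [ 373.8 -317.9   32.9] ext [42.5 40.5  3.5]
wrist blue [301. 175.] 707 circ 575.0 -335.0 d 46.5 mid [ 574.7 -334.9   32.8] ext [43.4 43.8  3.8]
wrist brass [244. 175.] 388 circ 480.7 -337.0 d 22.0 mid [ 480.8 -336.9   28.7] ext [20.7 20.1  3.6]
wrist brass [264. 241.] 51 circ 515.4 -454.8 d 17.7 mid [ 515.8 -453.7   27.4] ext [16.7 13.3  3. ]
wrist red [215. 245.] 253 circ 428.5 -465.4 d 22.2 mid [ 428.6 -465.3   28.9] ext [19.6 20.8  3.8]
scene blue [136. 258.] 470 circ 371.9 -316.9 d 48.4 mid [ 372.8 -317.2   33.6] ext [42.3 44.   6.4]
scene blue [194. 308.] 563 circ 573.5 -336.1 d 47.6 mid [ 573.6 -336.    33.6] ext [43.9 44.   5.9]
scene brass [162. 287.] 265 circ 483.3 -337.5 d 28.7 mid [ 480.6 -338.5   28.9] ext [22.1 20.5  6.5]
scene brass [135. 335.] 54 circ 513.0 -454.5 d 16.8 mid [ 513.  -454.5   27.4] ext [15.2 15.1  5.1]
scene red [105. 319.] 213 circ 428.6 -465.7 d 22.2 mid [ 429.2 -465.9   28.6] ext [19.9 20.6  6.1]
```

View pics/w2.png

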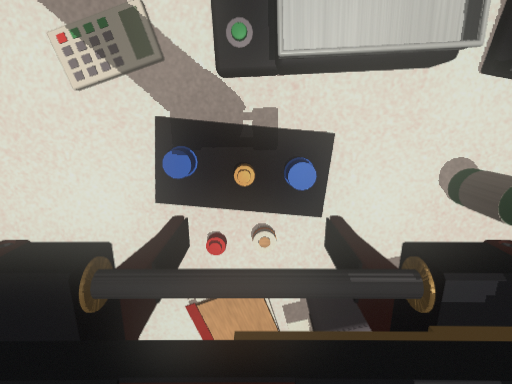

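Wrist view: caps at (180,163) and (301,174), bare brass weight (244,175), red decoy (215,244), label roll (263,240). Scene and wrist agree to about 2 mm. I take the cap at (574.5, -335) first.

Emit:
{"method": "carry_out", "body": {
  "commands": "0 0 0 0.037 -0.008 -0.02 0.07;0 0 0 0.037 -0.008 -0.04 0.07;0 0 0 0 0 -0.04 0.07;0 0 0 0 0 -0.04 0.07;0 0 0 0 0 -0.04 0.07;0 0 0 0 0 -0.04 0.07;0 0 0 0 0 -0.02 0.07;0 0 0 0 0 -0.012 0.07;0 0 0 0 0 0 0.07;0 0 0 0 0 0 0.07"
}}

```text
clock: 4.65
eef_pos: [571.7, -336.8, 55.5]
tcp_rot: [179.9, 0.0, 90.0]
contact_force: [0.1, -0.2, 0.4]
grip_width: 0.801
gripper_force: 0.0
```

Emit:
{"method": "carry_out", "body": {
  "commands": "0 0 0 0.0025 0.0015 -0.02 0.07;0 0 0 0 0 -0.014 0.07;0 0 0 0 0 -0.0095 0.07;0 0 0 0 0 0 0.07;0 0 0 0 0 0 0.04;0 0 0 0 0 0 0.04;0 0 0 0 0 0 0.04;0 0 0 0 0 0 0.04;0 0 0 0 0 0 0.04;0 0 0 0 0 0 0.04"
}}

```text
clock: 5.65
eef_pos: [573.6, -335.5, 11.4]
tcp_rot: [179.9, 0.0, 90.0]
contact_force: [0.0, 0.7, 4.0]
grip_width: 0.535
gripper_force: 30.0
```

Emit:
{"method": "carry_out", "body": {
  "commands": "0 0 0 0 0 0.01 0.04;0 0 0 0 0 0.02 0.04;0 0 0 0 0 0.03 0.04;0 0 0 0 0 0.04 0.04;0 0 0 0 0 0.04 0.04;0 0 0 0 0 0.04 0.04;0 0 0 0 0.02 0.02 0.04;0 0 0 0 0.04 0 0.04;0 0 0 0 0.045 0 0.04;0 0 0 0 0.045 0 0.04;0 0 0 0 0.045 0 0.04;0 0 0 0 0.045 0 0.04;0 0 0 0 0.045 0 0.04;0 0 0 0 0.045 0 0.04;0 0 0 0 0.045 0 0.04;0 0 0 0 0.045 0 0.04;0 0 0 0 0.045 0 0.04;0 0 0 0 0.045 0 0.04;0 0 0 0 0.045 0 0.04;0 0 0 0 0.045 0 0.04"
}}

```text
clock: 7.65
eef_pos: [572.7, 266.5, 211.4]
tcp_rot: [-180.0, -0.0, 90.0]
contact_force: [-0.1, -0.1, -0.7]
grip_width: 0.536
gripper_force: 30.0
```

Emit:
{"method": "carry_out", "body": {
  "commands": "0 0 0 0 0.04 0 0.04;0 0 0 0 0.03 0 0.04;0 0 0 0 0.02 0 0.04;0 0 0 0 0.01 -0.03 0.04;0 0 0 0 0 -0.04 0.04;0 0 0 0 0 -0.04 0.04;0 0 0 0 0 -0.02 0.04;0 0 0 0 0 0 0.04;0 0 0 0 0 0 0.04"
}}

```text
clock: 8.55
eef_pos: [573.9, 364.2, 81.7]
tcp_rot: [180.0, 0.0, 89.9]
contact_force: [-0.7, 1.3, -0.2]
grip_width: 0.534
gripper_force: 30.0
```

Emit:
{"method": "carry_out", "body": {
  "commands": "0 0 0 0.0034 -0.022 0 0.04;0 0 0 0 -0.022 0 0.04;0 0 0 0 0 -0.02 0.04;0 0 0 0 0 -0.02 0.04;0 0 0 0 0 -0.01 0.04;0 0 0 0 0 0 0.04;0 0 0 0 0 0 0.04"
}}

```text
clock: 9.25
eef_pos: [577.4, 320.7, 31.9]
tcp_rot: [179.9, -0.0, 90.0]
contact_force: [1.1, -0.3, 0.3]
grip_width: 0.537
gripper_force: 30.0
```

Run:
```python
from h import *
print(manip.get_obs()["eef_pos"])
im,P=cap("wrist"); a=cv2.resize(im,(640,480))
s,_=cap("scene"); b=cv2.resize(s[90:190,240:370],(624,480))
cv2.imwrite("pics/p1.png",cv2.resize(np.hstack([a,b]),(800,304)))
```

```text
[577.38740086 320.65269027  31.90127607]
```

View pics/p1.png

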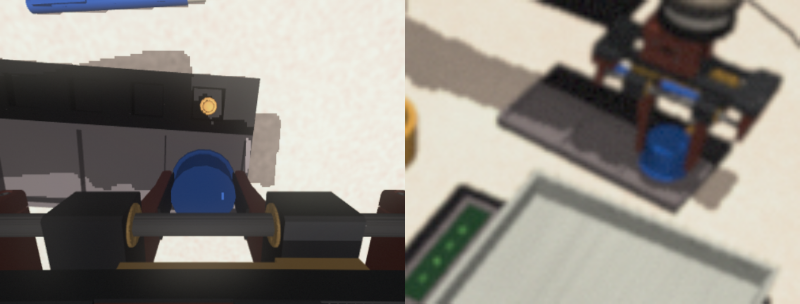

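The cap hangs centred over the last compartment (left crop (203,180), between the divider at 165 and the wall at 248). The other pockets are visibly empty. Lowering.

Emit:
{"method": "carry_out", "body": {
  "commands": "0 0 0 0 0 -0.008 0.04;0 0 0 0 0 -0.004 0.04;0 0 0 0 0 -0.0025 0.04;0 0 0 0 0 0 0.04;0 0 0 0 0 0 0.04"
}}

```text
clock: 9.85
eef_pos: [576.5, 320.8, 16.4]
tcp_rot: [-180.0, -0.0, 90.0]
contact_force: [-1.9, 0.2, 5.4]
grip_width: 0.535
gripper_force: 30.0
```

Emit:
{"method": "carry_out", "body": {
  "commands": "0 0 0 0 0 0 0.056;0 0 0 0 0 0 0.056;0 0 0 0 0 0 0.056;0 0 0 0 0 0 0.056;0 0 0 0 0 0.01 0.056;0 0 0 0 0 0.02 0.056;0 0 0 0 0 0.04 0.06;0 0 0 0 0 0.045 0.07;0 0 0 0 0 0.045 0.07;0 0 0 -0.02 -0.02 0.02 0.07;0 0 0 -0.02 -0.045 0 0.07;0 0 0 -0.02 -0.045 0 0.07;0 0 0 -0.02 -0.045 0 0.07;0 0 0 -0.02 -0.045 0 0.07;0 0 0 -0.02 -0.045 0 0.07;0 0 0 -0.02 -0.045 0 0.07;0 0 0 -0.02 -0.045 0 0.07;0 0 0 -0.02 -0.045 0 0.07;0 0 0 -0.02 -0.045 0 0.07;0 0 0 0 -0.045 0 0.07"
}}

```text
clock: 11.85
eef_pos: [373.8, -150.4, 196.5]
tcp_rot: [180.0, -0.3, 90.0]
contact_force: [2.1, 0.2, 0.5]
grip_width: 0.798
gripper_force: 0.0
```

Emit:
{"method": "carry_out", "body": {
  "commands": "0 0 0 0 -0.04 0 0.07;0 0 0 0 -0.03 0 0.07;0 0 0 0 -0.02 0 0.07;0 0 0 0 0 0 0.07;0 0 0 0 0 0 0.07"
}}

```text
clock: 12.35
eef_pos: [376.4, -239.2, 196.5]
tcp_rot: [-180.0, -0.0, 89.9]
contact_force: [-0.2, -0.4, -0.7]
grip_width: 0.8
gripper_force: 0.0
```

Run:
```python
from h import *
mat(); mat("scene")
im,P=cap("scene"); H,S,V=cv2.split(cv2.cvtColor(im,cv2.COLOR_BGR2HSV))
m=(P[...,1]>250)&(P[...,1]<400)&(P[...,0]>380)&(P[...,0]<640)&(P[...,2]>30)&(H>95)&(H<130)&(S>120)
print(m.sum(),np.percentile(P[m],[2,98],axis=0).round(1))
```

```text
wrist blue [255. 235.] 1109 circ 373.4 -316.6 d 46.9 mid [ 373.3 -316.3   32.9] ext [42.5 43.5  3.2]
wrist brass [398. 236.] 259 circ 573.7 -325.7 d 31.0 mid [ 573.5 -321.6   19.6] ext [29.6  8.8  4.5]
wrist red [292. 323.] 337 circ 428.1 -462.1 d 20.3 mid [ 428.1 -459.8   27.7] ext [20.2  9.3  5.9]
scene blue [136. 258.] 474 circ 371.8 -317.1 d 47.8 mid [ 372.7 -317.7   33.6] ext [42.4 43.7  5.9]
scene brass [162. 287.] 266 circ 479.1 -337.4 d 22.3 mid [ 479.6 -338.1   28.5] ext [20.8 19.9  6.7]
scene brass [194. 308.] 282 circ 573.0 -335.2 d 22.8 mid [ 573.1 -335.9   29.1] ext [21.1 20.4  6.8]
scene brass [135. 335.] 54 circ 513.3 -454.9 d 17.7 mid [ 512.9 -454.5   27. ] ext [16.1 15.3  4.5]
scene red [105. 319.] 211 circ 428.6 -464.9 d 22.8 mid [ 428.5 -465.8   28.9] ext [19.8 20.5  6. ]
135 [[555.7 298.1  31.4]
 [597.1 341.9  41.4]]
```

Emit:
{"method": "carry_out", "body": {
  "commands": "0 0 0 -0.003 -0.03 0 0.07;0 0 0 0 -0.03 0 0.07;0 0 0 0 -0.018 -0.03 0.07;0 0 0 0 0 -0.04 0.07;0 0 0 0 0 -0.04 0.07;0 0 0 0 0 -0.03 0.07;0 0 0 0 0 -0.01 0.07;0 0 0 0 0 0 0.07;0 0 0 0 0 0 0.07"
}}

```text
clock: 13.4
eef_pos: [374.5, -317.3, 47.5]
tcp_rot: [179.9, 0.0, 90.0]
contact_force: [-0.0, 0.3, 0.5]
grip_width: 0.801
gripper_force: 0.0
```

Emit:
{"method": "carry_out", "body": {
  "commands": "0 0 0 -0.001 0 -0.02 0.07;0 0 0 0 0 -0.01 0.07;0 0 0 0 0 -0.0055 0.07;0 0 0 0 0 0 0.07;0 0 0 0 0 0 0.04;0 0 0 0 0 0 0.04;0 0 0 0 0 0 0.04;0 0 0 0 0 0 0.04;0 0 0 0 0 0 0.04;0 0 0 0 0 0 0.04"
}}

```text
clock: 14.4
eef_pos: [372.9, -317.4, 11.2]
tcp_rot: [180.0, 0.0, 90.0]
contact_force: [-0.9, 1.2, 5.4]
grip_width: 0.535
gripper_force: 30.0
```

Emit:
{"method": "carry_out", "body": {
  "commands": "0 0 0 0 0 0.01 0.04;0 0 0 0 0 0.02 0.04;0 0 0 0 0 0.03 0.04;0 0 0 0 0 0.04 0.04;0 0 0 0 0 0.04 0.04;0 0 0 0 0 0.04 0.04;0 0 0 0.03 0.02 0.02 0.04;0 0 0 0.03 0.035 0 0.04;0 0 0 0.03 0.035 0 0.04;0 0 0 0.03 0.035 0 0.04;0 0 0 0.01 0.045 0 0.04;0 0 0 0 0.045 0 0.04;0 0 0 0 0.045 0 0.04;0 0 0 0 0.045 0 0.04;0 0 0 0 0.045 0 0.04;0 0 0 0 0.045 0 0.04;0 0 0 0 0.045 0 0.04;0 0 0 -0.015 0.045 0 0.04;0 0 0 -0.015 0.045 0 0.04;0 0 0 -0.015 0.045 0 0.04"
}}

```text
clock: 16.4
eef_pos: [456.6, 259.1, 211.2]
tcp_rot: [-180.0, 0.0, 90.0]
contact_force: [2.1, -0.4, -0.0]
grip_width: 0.532
gripper_force: 30.0
```

Emit:
{"method": "carry_out", "body": {
  "commands": "0 0 0 -0.015 0.03 0 0.04;0 0 0 -0.015 0.03 0 0.04;0 0 0 0 0.013 0 0.04;0 0 0 0 0 -0.03 0.04;0 0 0 0 0 -0.04 0.04;0 0 0 0 0 -0.04 0.04;0 0 0 0 0 -0.02 0.04;0 0 0 0 0 0 0.04;0 0 0 0 0 0 0.04"
}}

```text
clock: 17.3
eef_pos: [428.6, 330.0, 81.5]
tcp_rot: [180.0, 0.0, 89.9]
contact_force: [0.1, 0.4, -0.1]
grip_width: 0.534
gripper_force: 30.0
```

Emit:
{"method": "carry_out", "body": {
  "commands": "0 0 0 -0.001 0 -0.02 0.04;0 0 0 0 0 -0.02 0.04;0 0 0 0 0 -0.01 0.04;0 0 0 0 0 -0.008 0.04;0 0 0 0 0 -0.004 0.04;0 0 0 0 0 -0.0025 0.04;0 0 0 0 0 0 0.04;0 0 0 0 0 0 0.04"
}}

```text
clock: 18.1
eef_pos: [427.0, 331.0, 16.8]
tcp_rot: [180.0, -0.0, 90.0]
contact_force: [-0.7, -0.4, -0.3]
grip_width: 0.534
gripper_force: 30.0
```

Emit:
{"method": "carry_out", "body": {
  "commands": "0 0 0 0 0 -0.0005 0.056;0 0 0 0 0 0 0.056;0 0 0 0 0 0 0.056;0 0 0 0 0 0 0.056;0 0 0 0 0 0.01 0.056;0 0 0 0 0 0.02 0.056;0 0 0 0 0 0.04 0.056;0 0 0 0 0 0.045 0.056;0 0 0 0 0 0.045 0.056;0 0 0 0 0 0.025 0.056;0 0 0 0 0 0 0.056;0 0 0 0 0 0 0.056"
}}

```text
clock: 19.3
eef_pos: [426.4, 331.0, 201.2]
tcp_rot: [180.0, -0.1, 90.0]
contact_force: [0.2, -0.1, -0.3]
grip_width: 0.636
gripper_force: 0.0
```

```bash
cat >> h.py <<'E'
def case(n="wrist"):
    im,P=cap(n); H,S,V=cv2.split(cv2.cvtColor(im,cv2.COLOR_BGR2HSV))
    w=(P[...,1]>250)&(P[...,1]<415)&(P[...,0]>370)&(P[...,0]<640)&(P[...,2]>12)&(P[...,2]<60)
    for t,m in (("blue",(H>95)&(H<130)&(S>120)),("brass",(H>8)&(H<28)&(S>110)&(V>40))):
        k,l,s,c=cv2.connectedComponentsWithStats((w&m).astype(np.uint8))
        for i in range(1,k):
            if s[i,4]<12: continue
            q=P[l==i]; zt=np.percentile(q[:,2],85); tp=q[q[:,2]>zt-4]; lo,hi=np.percentile(tp,[1,99],axis=0)
            print(n,t,c[i].round(),s[i,4],"mid",((lo+hi)/2).round(1),"ext",(hi-lo).round(1))
    return im,P
E
python3 - <<'E'
from h import *
im,P=case(); case("scene"); case("top"); mat("scene")
E
```

```text
wrist blue [258. 180.] 926 mid [427.8 331.5  38. ] ext [43.5 42.3  3.3]
wrist blue [378. 187.] 1055 mid [576.6 321.3  37.8] ext [42.6 42.9  3.3]
wrist brass [383. 136.] 85 mid [581.6 382.6  28.7] ext [6.2 7.1 3.3]
scene blue [287. 123.] 178 mid [427.2 330.4  39.4] ext [41.6 46.   5.8]
scene blue [325. 142.] 205 mid [575.8 320.8  39.3] ext [43.  44.7  6.1]
scene brass [334. 134.] 21 mid [580.2 379.3  27.1] ext [10.2  9.9  4.9]
top blue [171. 185.] 139 mid [577.  323.   44.1] ext [42.1 39.3 10.2]
top blue [167. 225.] 146 mid [427.9 328.4  44. ] ext [40.5 39.3  8.2]
scene brass [135. 259.] 246 circ 372.1 -317.7 d 22.9 mid [ 372.3 -318.2   28.5] ext [20.7 20.7  6.8]
scene brass [162. 287.] 265 circ 481.2 -336.6 d 25.5 mid [ 481.  -338.1   28.3] ext [22.7 20.4  6.7]
scene brass [194. 308.] 287 circ 572.6 -336.1 d 22.6 mid [ 573.1 -335.8   28.7] ext [20.6 20.2  6.4]
scene brass [135. 335.] 52 circ 514.0 -454.5 d 17.4 mid [ 513.5 -454.2   27.9] ext [15.  14.8  5.4]
scene red [105. 319.] 213 circ 428.1 -465.2 d 24.1 mid [ 428.8 -466.1   28.4] ext [20.2 20.2  6.5]
```

Emit:
{"method": "carry_out", "body": {
  "commands": "0 0 0 0.04 0.013 0 0.04;0 0 0 0.04 0.013 0 0.04;0 0 0 0.04 0.013 -0.01 0.04;0 0 0 0.035 0.0126 -0.03 0.04;0 0 0 0 0 -0.04 0.04;0 0 0 0 0 -0.04 0.04;0 0 0 0 0 -0.02 0.04;0 0 0 0 0 0 0.04;0 0 0 0 0 0 0.04;0 0 0 0 0 0 0.04"
}}

```text
clock: 20.5
eef_pos: [583.0, 383.0, 63.2]
tcp_rot: [179.8, -0.1, 90.0]
contact_force: [-0.9, 0.5, -0.8]
grip_width: 0.455
gripper_force: 0.0
```

Emit:
{"method": "carry_out", "body": {
  "commands": "0 0 0 -0.001 0 -0.02 0.035;0 0 0 0 0 -0.015 0.03;0 0 0 0 0 -0.008 0.03;0 0 0 0 0 -0.004 0.03;0 0 0 0 0 0 0.03;0 0 0 0 0 0 0.03;0 0 0 0 0 0 0.02;0 0 0 0 0 0 0.01;0 0 0 0 0 0 0.01;0 0 0 0 0 0 0.01;0 0 0 0 0 0 0.01"
}}

```text
clock: 21.6
eef_pos: [581.2, 382.7, 14.4]
tcp_rot: [179.9, -0.0, 90.0]
contact_force: [-1.1, -0.2, 5.3]
grip_width: 0.147
gripper_force: 30.1
```

Emit:
{"method": "carry_out", "body": {
  "commands": "0 0 0 0 0 0.01 0.01;0 0 0 0 0 0.02 0.01;0 0 0 0 0 0.03 0.01;0 0 0 0 0 0.04 0.01;0 0 0 0 0 0.04 0.01;0 0 0 0 0 0.04 0.01;0 0 0 0.01 -0.02 0.02 0.01;0 0 0 0.02 -0.04 0 0.01;0 0 0 0.02 -0.045 0 0.01;0 0 0 0.02 -0.045 0 0.01;0 0 0 0.02 -0.045 0 0.01;0 0 0 0.02 -0.045 0 0.01;0 0 0 0.009 -0.045 0 0.01;0 0 0 0 -0.035 0 0.01;0 0 0 0 -0.023 0 0.01;0 0 0 0 0 0 0.01;0 0 0 0 0 0 0.01"
}}

```text
clock: 23.3
eef_pos: [699.7, 39.5, 214.9]
tcp_rot: [180.0, -0.0, 90.0]
contact_force: [-0.2, 1.4, -0.3]
grip_width: 0.143
gripper_force: 30.0
```

Run:
```python
from h import *
o=manip.get_obs(); print(o["eef_pos"],o["grip_width"])
im,P=cap("wrist"); a=im[150:330,130:380]
m=(P[...,2]>78)&(P[...,2]<90); q=P[m]; print("pan floor",np.percentile(q,[1,50,99],axis=0).round(1))
s,Q=cap("scene"); b=s[110:270,210:370]
cv2.imwrite("pics/p2.png",np.hstack([cv2.resize(a,(400,300)),cv2.resize(b,(400,300))]))
```

```text
[699.70251441  39.49855682 214.85560501] 0.14289330157871794
pan floor [[ 522.3 -138.5   78.9]
 [ 663.6   71.1   83.1]
 [ 956.2  205.8   89.7]]
```

View pics/p2.png

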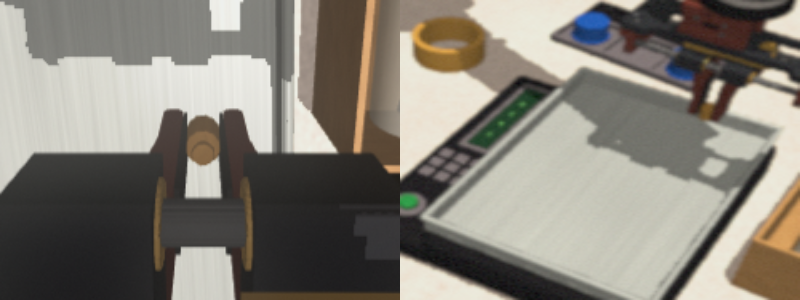

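The small weight is held between the fingertips (left crop (203,140)). It can only have swung about the pinch axis, so I'll check its tilt numerically.

Run:
```python
from h import *
o=np.array(manip.get_obs()["eef_pos"])
for n in("wrist","scene"):
    im,P=cap(n); H,S,V=cv2.split(cv2.cvtColor(im,cv2.COLOR_BGR2HSV))
    m=(abs(P-o)<[9,22,32]).all(-1)&(H>5)&(H<28)&(S>80)
    q=P[m]-o; print(n,len(q),np.percentile(q,[2,50,98],axis=0).round(1).tolist())
    for z in range(-16,28,4):
        s=q[(q[:,2]>=z)&(q[:,2]<z+4)]
        if len(s)>2: print(z,len(s),s.min(0).round(1),s.max(0).round(1))
```

```text
wrist 480 [[-5.0, -3.1, -4.2], [1.1, 3.3, 8.6], [6.6, 6.9, 15.3]]
-8 12 [-3.5  3.7 -6.5] [ 6.3  7.  -4.2]
-4 36 [-4.6  2.8 -3.9] [ 6.9  7.1 -0.1]
0 51 [-5.2  3.   0. ] [6.8 6.9 3.9]
4 89 [-5.1 -5.   4.1] [6.7 7.1 8. ]
8 134 [-5.  -4.2  8. ] [ 6.6  7.1 11.6]
12 158 [-3.1 -3.9 12.6] [ 4.6  4.5 16. ]
scene 60 [[-7.8, -11.1, -6.7], [-0.5, -5.7, 7.7], [8.3, 1.6, 21.8]]
-8 5 [-3.8 -6.2 -6.9] [ 2.8 -3.7 -4.3]
-4 5 [-4.7 -6.5 -3.2] [ 2.6 -3.  -0.6]
0 9 [ -8.  -11.1   0. ] [ 9.  -3.3  3.6]
4 12 [-7.7 -8.5  4.5] [ 5.1 -3.4  7.7]
8 11 [ -7.8 -12.3   8.2] [ 8.4  1.8 11.9]
12 12 [ -7.7 -10.6  12.2] [ 6.8  1.7 15.9]
16 3 [ 5.2 -9.6 16.1] [ 8.1 -9.1 19. ]
```

Side edge is at +7 mm at all heights, so the weight is upright. Setting it down.

Emit:
{"method": "carry_out", "body": {
  "commands": "0 0 0 0 0 -0.03 0.01;0 0 0 0 0 -0.04 0.01;0 0 0 0 0 -0.03 0.01;0 0 0 0 0 -0.01 0.01;0 0 0 0 0 0 0.01;0 0 0 0 0 -0.004 0.01;0 0 0 0 0 -0.003 0.01;0 0 0 0 0 -0.002 0.01;0 0 0 0 0 0 0.01;0 0 0 0 0 0 0.01;0 0 0 0 0 0 0.01"
}}

```text
clock: 24.6
eef_pos: [699.8, 39.4, 95.2]
tcp_rot: [180.0, -0.0, 90.0]
contact_force: [-1.2, 0.3, 0.3]
grip_width: 0.152
gripper_force: 30.0
```

Feel for contact in 1 mm steps.

Emit:
{"method": "carry_out", "body": {
  "commands": "0 0 0 0 0 -0.001 0.01;0 0 0 0 0 0 0.01;0 0 0 0 0 -0.001 0.01;0 0 0 0 0 0 0.01;0 0 0 0 0 0 0.01"
}}

```text
clock: 25.1
eef_pos: [699.6, 39.4, 92.8]
tcp_rot: [-180.0, 0.0, 90.0]
contact_force: [-0.2, 0.3, 0.1]
grip_width: 0.149
gripper_force: 30.0
```

Emit:
{"method": "carry_out", "body": {
  "commands": "0 0 0 0 0 -0.0006 0.01;0 0 0 0 0 0 0.01;0 0 0 0 0 0 0.01"
}}

```text
clock: 25.4
eef_pos: [699.8, 39.4, 92.4]
tcp_rot: [180.0, -0.0, 90.0]
contact_force: [0.6, 0.3, 1.4]
grip_width: 0.144
gripper_force: 30.0
```

Emit:
{"method": "carry_out", "body": {
  "commands": "0 0 0 0 0 0 0.02;0 0 0 0 0 0 0.03;0 0 0 0 0 0 0.035;0 0 0 0 0 0 0.035;0 0 0 0 0 0.01 0.035;0 0 0 0 0 0.03 0.035;0 0 0 0 0 0.04 0.035;0 0 0 0 0 0.03 0.055;0 0 0 -0.02 -0.03 0.01 0.055;0 0 0 -0.02 -0.045 0 0.055;0 0 0 -0.02 -0.045 0 0.055;0 0 0 -0.02 -0.045 0 0.055;0 0 0 -0.02 -0.045 0 0.055;0 0 0 -0.02 -0.045 0 0.055;0 0 0 0 -0.045 0 0.055;0 0 0 0 -0.03 0 0.055;0 0 0 0 -0.01 0 0.055;0 0 0 0 0 0 0.055;0 0 0 0 0 0 0.055"
}}

```text
clock: 27.3
eef_pos: [580.3, -298.9, 212.2]
tcp_rot: [180.0, -0.1, 90.1]
contact_force: [0.8, 0.0, -0.3]
grip_width: 0.628
gripper_force: 0.0
```

```bash
cat >> h.py <<'E'
def pan(n="scene"):
    im,P=cap(n); H,S,V=cv2.split(cv2.cvtColor(im,cv2.COLOR_BGR2HSV))
    w=(abs(P[...,0]-639)<112)&(abs(P[...,1]+1)<155)&(P[...,2]>86)&(P[...,2]<135)&(H>5)&(H<28)&(S>90)
    k,l,s,c=cv2.connectedComponentsWithStats(w.astype(np.uint8))
    for i in range(1,k):
        if s[i,4]<8: continue
        q=P[l==i]; zt=np.percentile(q[:,2],90); tp=q[q[:,2]>zt-5]; lo,hi=np.percentile(tp,[1,99],axis=0)
        print(n,"pan",c[i].round(),s[i,4],"mid",((lo+hi)/2).round(1),"ext",(hi-lo).round(1),"zmax",zt.round(1))
    return im,P
E
python3 - <<'E'
from h import *
mat(); mat("scene"); pan()
E
```

```text
wrist brass [104. 188.] 676 circ 373.3 -317.3 d 23.2 mid [ 373.3 -317.1   27.9] ext [21.9 20.1  4.6]
wrist brass [184. 201.] 643 circ 480.9 -337.0 d 22.0 mid [ 481.2 -336.6   27.9] ext [20.1 20.2  5.5]
wrist brass [252. 200.] 590 circ 574.7 -334.6 d 22.3 mid [ 574.4 -334.8   28.4] ext [20.  20.8  4.2]
scene brass [135. 258.] 243 circ 370.8 -317.4 d 23.0 mid [ 371.6 -318.2   29.3] ext [19.6 20.6  6.9]
scene brass [162. 287.] 267 circ 478.7 -337.6 d 22.0 mid [ 478.8 -338.1   28.8] ext [20.3 19.8  5.8]
scene brass [194. 308.] 282 circ 575.7 -332.8 d 28.4 mid [ 573.4 -335.7   28.4] ext [22.8 20.3  6.7]
scene brass [136. 335.] 52 circ 512.9 -454.7 d 17.4 mid [ 513.5 -454.3   27.4] ext [15.5 15.4  4.9]
scene red [105. 319.] 214 circ 428.7 -465.9 d 22.6 mid [ 429.3 -465.9   28.1] ext [20.5 20.6  5.1]
scene pan [324. 203.] 32 mid [699.5  37.3 105.7] ext [7.9 7.8 6.2] zmax 107.4
```

Emit:
{"method": "carry_out", "body": {
  "commands": "0 0 0 -0.006 -0.036 -0.01 0.055;0 0 0 0 0 -0.04 0.055;0 0 0 0 0 -0.045 0.055;0 0 0 0 0 -0.045 0.055;0 0 0 0 0 -0.025 0.055;0 0 0 0 0 0 0.055;0 0 0 0 0 0 0.055"
}}

```text
clock: 28.15
eef_pos: [574.3, -336.0, 47.9]
tcp_rot: [180.0, 0.0, 90.1]
contact_force: [0.4, -0.0, 0.8]
grip_width: 0.628
gripper_force: 0.0
```

Emit:
{"method": "carry_out", "body": {
  "commands": "0 0 0 0 0.0005 -0.02 0.055;0 0 0 0 0 -0.014 0.055;0 0 0 0 0 -0.008 0.055;0 0 0 0 0 0 0.055;0 0 0 0 0 0 0.03;0 0 0 0 0 0 0.03;0 0 0 0 0 0 0.03;0 0 0 0 0 0 0.03;0 0 0 0 0 0 0.03"
}}

```text
clock: 29.05
eef_pos: [574.0, -336.4, 5.9]
tcp_rot: [179.9, 0.0, 90.0]
contact_force: [-0.4, 0.0, 4.9]
grip_width: 0.405
gripper_force: 30.0
```

Emit:
{"method": "carry_out", "body": {
  "commands": "0 0 0 0 0 0.01 0.03;0 0 0 0 0 0.02 0.03;0 0 0 0 0 0.03 0.03;0 0 0 0 0 0.04 0.03;0 0 0 0 0 0.04 0.03;0 0 0 0.006 0.02 0.03 0.03;0 0 0 0.006 0.04 0.01 0.03;0 0 0 0.006 0.045 0 0.03;0 0 0 0.006 0.045 0 0.03;0 0 0 0.006 0.045 0 0.03;0 0 0 0.006 0.045 0 0.03;0 0 0 0 0.045 0 0.03;0 0 0 0 0.045 0 0.03;0 0 0 0 0.045 0 0.03;0 0 0 0 0.03 0 0.03;0 0 0 0 0.016 0 0.03;0 0 0 0 0 -0.02 0.03;0 0 0 0 0 -0.03 0.03;0 0 0 0 0 0 0.03;0 0 0 0 0 0 0.03"
}}

```text
clock: 31.05
eef_pos: [609.6, 83.5, 136.0]
tcp_rot: [-180.0, 0.0, 89.9]
contact_force: [0.1, -0.1, -1.1]
grip_width: 0.403
gripper_force: 30.0
```

Emit:
{"method": "carry_out", "body": {
  "commands": "0 0 0 0 0 -0.02 0.03;0 0 0 0 0 -0.014 0.03;0 0 0 0 0 -0.006 0.03;0 0 0 0 0 -0.003 0.03;0 0 0 0 0 0 0.03;0 0 0 0 0 -0.001 0.03;0 0 0 0 0 0 0.03;0 0 0 0 0 -0.001 0.03;0 0 0 0 0 0 0.03;0 0 0 0 0 0 0.03"
}}

```text
clock: 32.05
eef_pos: [609.7, 84.9, 90.3]
tcp_rot: [180.0, -0.0, 90.0]
contact_force: [-0.2, 0.1, -1.7]
grip_width: 0.401
gripper_force: 30.0
```

Emit:
{"method": "carry_out", "body": {
  "commands": "0 0 0 0 0 -0.0005 0.03;0 0 0 0 0 0 0.03;0 0 0 0 0 -0.0004 0.03;0 0 0 0 0 0 0.03;0 0 0 0 0 0 0.03"
}}

```text
clock: 32.55
eef_pos: [609.8, 84.9, 89.9]
tcp_rot: [180.0, -0.0, 90.0]
contact_force: [-3.0, 0.1, 6.4]
grip_width: 0.399
gripper_force: 30.0
```

Emit:
{"method": "carry_out", "body": {
  "commands": "0 0 0 0 0 0 0.045;0 0 0 0 0 0 0.055;0 0 0 0 0 0 0.055;0 0 0 0 0 0 0.055;0 0 0 0 0 0.01 0.055;0 0 0 0 0 0.03 0.055;0 0 0 0 0 0.04 0.055;0 0 0 0 0 0.04 0.055;0 0 0 -0.015 -0.03 0.005 0.055;0 0 0 -0.015 -0.045 0 0.055;0 0 0 -0.015 -0.045 0 0.055;0 0 0 -0.015 -0.045 0 0.055;0 0 0 -0.015 -0.045 0 0.055;0 0 0 -0.015 -0.045 0 0.055;0 0 0 -0.015 -0.045 0 0.055;0 0 0 -0.015 -0.045 0 0.055;0 0 0 -0.005 -0.03 0 0.055;0 0 0 0 -0.01 0 0.055;0 0 0 0 0 0 0.055;0 0 0 0 0 0 0.055"
}}

```text
clock: 34.55
eef_pos: [485.4, -298.7, 214.3]
tcp_rot: [-180.0, -0.1, 90.1]
contact_force: [0.1, -0.4, 0.9]
grip_width: 0.626
gripper_force: 0.0
```

Run:
```python
from h import *
mat(); mat("scene"); pan()
```

```text
wrist brass [174. 187.] 618 circ 373.2 -317.1 d 22.1 mid [ 373.2 -317.2   28.3] ext [20.8 20.3  4.9]
wrist brass [253. 201.] 595 circ 480.7 -336.9 d 21.9 mid [ 480.7 -336.7   28.3] ext [20.1 20.5  4.3]
wrist brass [276. 264.] 29 circ 516.0 -439.6 d 31.4 mid [ 516.  -436.1   14.1] ext [30.5  7.4  3.3]
scene brass [135. 258.] 241 circ 373.4 -318.9 d 33.8 mid [ 372.  -317.1   28.2] ext [22.8 23.6  6.5]
scene brass [162. 287.] 268 circ 480.4 -337.6 d 25.4 mid [ 479.9 -338.4   28.4] ext [20.8 20.5  6.6]
scene brass [136. 335.] 52 circ 513.4 -453.9 d 16.9 mid [ 513.6 -454.1   27. ] ext [14.9 15.   4.4]
scene red [105. 319.] 214 circ 428.0 -465.7 d 22.7 mid [ 428.5 -465.8   28.2] ext [19.9 20.4  5.6]
scene pan [302. 176.] 148 mid [608.9  84.2 112.8] ext [19.7 19.2  6.5] zmax 113.7
scene pan [324. 203.] 32 mid [698.5  37.1 105.6] ext [8.  7.2 6.2] zmax 107.3
```

Target (480.5, -337): shift -5, -38.

Emit:
{"method": "carry_out", "body": {
  "commands": "0 0 0 -0.005 -0.038 -0.01 0.055;0 0 0 0 0 -0.04 0.055;0 0 0 0 0 -0.045 0.055;0 0 0 0 0 -0.045 0.055;0 0 0 0 0 -0.027 0.055;0 0 0 0 0 0 0.055;0 0 0 0 0 0 0.055"
}}

```text
clock: 35.4
eef_pos: [480.1, -337.7, 47.8]
tcp_rot: [-180.0, 0.0, 90.1]
contact_force: [0.0, 0.2, 1.1]
grip_width: 0.629
gripper_force: 0.0
```

Emit:
{"method": "carry_out", "body": {
  "commands": "0 0 0 0.0005 0.0005 -0.02 0.055;0 0 0 0 0 -0.014 0.055;0 0 0 0 0 -0.008 0.055;0 0 0 0 0 0 0.055;0 0 0 0 0 0 0.03;0 0 0 0 0 0 0.03;0 0 0 0 0 0 0.03;0 0 0 0 0 0 0.03;0 0 0 0 0 0 0.03"
}}

```text
clock: 36.3
eef_pos: [480.5, -337.9, 5.9]
tcp_rot: [180.0, 0.0, 90.0]
contact_force: [-0.4, -0.3, 5.9]
grip_width: 0.398
gripper_force: 30.0
```

Emit:
{"method": "carry_out", "body": {
  "commands": "0 0 0 0 0 0.01 0.03;0 0 0 0 0 0.02 0.03;0 0 0 0 0 0.03 0.03;0 0 0 0 0 0.04 0.03;0 0 0 0 0 0.04 0.03;0 0 0 0.015 0.02 0.03 0.03;0 0 0 0.015 0.035 0.01 0.03;0 0 0 0.015 0.04 0 0.03;0 0 0 0.015 0.04 0 0.03;0 0 0 0.015 0.04 0 0.03;0 0 0 0.015 0.04 0 0.03;0 0 0 0.015 0.04 0 0.03;0 0 0 0.015 0.04 0 0.03;0 0 0 0.0095 0.03 0 0.03;0 0 0 0 0.018 0 0.03;0 0 0 0 0 -0.02 0.03;0 0 0 0 0 -0.03 0.03;0 0 0 0 0 0 0.03;0 0 0 0 0 0 0.03"
}}

```text
clock: 38.2
eef_pos: [609.2, 5.1, 135.6]
tcp_rot: [-179.9, 0.0, 90.0]
contact_force: [0.7, 0.3, -1.3]
grip_width: 0.404
gripper_force: 30.0
```

Emit:
{"method": "carry_out", "body": {
  "commands": "0 0 0 0 0 -0.02 0.03;0 0 0 0 0 -0.014 0.03;0 0 0 0 0 -0.006 0.03;0 0 0 0 0 -0.003 0.03;0 0 0 0 0 0 0.03;0 0 0 0 0 -0.001 0.03;0 0 0 0 0 0 0.03;0 0 0 0 0 -0.0007 0.03;0 0 0 0 0 0 0.03;0 0 0 0 0 -0.0007 0.03;0 0 0 0 0 0 0.03;0 0 0 0 0 0 0.03"
}}

```text
clock: 39.4
eef_pos: [609.8, 5.5, 90.0]
tcp_rot: [180.0, -0.0, 90.0]
contact_force: [-0.8, -0.5, -1.9]
grip_width: 0.402
gripper_force: 30.0
```

Nearly down; release after 0.4 mm more, then go for the last one at (373,-317).

Emit:
{"method": "carry_out", "body": {
  "commands": "0 0 0 0 0 -0.0004 0.03;0 0 0 0 0 0 0.03;0 0 0 0 0 0 0.045;0 0 0 0 0 0 0.055;0 0 0 0 0 0 0.055;0 0 0 0 0 0 0.055;0 0 0 0 0 0.01 0.055;0 0 0 0 0 0.03 0.055;0 0 0 0 0 0.04 0.055;0 0 0 0 0 0.04 0.055;0 0 0 -0.01 -0.03 0.005 0.055;0 0 0 -0.03 -0.04 0 0.055;0 0 0 -0.03 -0.04 0 0.055;0 0 0 -0.03 -0.04 0 0.055;0 0 0 -0.03 -0.04 0 0.055;0 0 0 -0.03 -0.04 0 0.055;0 0 0 -0.03 -0.04 0 0.055;0 0 0 -0.03 -0.02 0 0.055;0 0 0 -0.013 0 0 0.055;0 0 0 0 0 0 0.055"
}}

```text
clock: 41.4
eef_pos: [375.0, -284.8, 214.8]
tcp_rot: [179.9, -0.1, 89.8]
contact_force: [0.5, 0.2, -0.9]
grip_width: 0.625
gripper_force: 0.0
```

Run:
```python
from h import *
print(manip.get_obs()["eef_pos"]); mat(); mat("scene"); pan()
```

```text
[ 374.99380982 -284.84390171  214.82659761]
wrist brass [255. 197.] 561 circ 372.8 -317.2 d 22.2 mid [ 373.1 -316.9   28.6] ext [20.1 20.7  3.9]
wrist red [292. 299.] 68 circ 428.3 -468.7 d 19.6 mid [ 428.7 -471.2   28.8] ext [18.5  7.9  3.3]
scene brass [135. 258.] 245 circ 371.2 -317.8 d 22.8 mid [ 370.8 -318.3   28.3] ext [20.1 20.7  7.1]
scene brass [136. 335.] 52 circ 513.9 -454.1 d 16.8 mid [ 513.9 -454.4   27.8] ext [15.  15.3  5.3]
scene red [105. 319.] 210 circ 427.8 -465.5 d 22.6 mid [ 428.6 -465.7   28.5] ext [20.1 20.4  5.8]
scene pan [302. 176.] 146 mid [609.1  84.3 113.7] ext [19.9 19.2  5.5] zmax 114.2
scene pan [286. 195.] 167 mid [609.3   4.6 113.3] ext [19.  18.6  6.1] zmax 113.9
scene pan [324. 203.] 31 mid [699.2  36.4 105.7] ext [9.2 8.6 7.9] zmax 106.4
```

Emit:
{"method": "carry_out", "body": {
  "commands": "0 0 0 -0.002 -0.032 -0.01 0.055;0 0 0 0 0 -0.04 0.055;0 0 0 0 0 -0.045 0.055;0 0 0 0 0 -0.045 0.055;0 0 0 0 0 -0.027 0.055;0 0 0 0 0 0 0.055;0 0 0 0 0 0 0.055"
}}

```text
clock: 42.25
eef_pos: [375.5, -316.4, 47.7]
tcp_rot: [-180.0, -0.0, 90.1]
contact_force: [0.2, 0.0, -0.4]
grip_width: 0.622
gripper_force: 0.0
```

Emit:
{"method": "carry_out", "body": {
  "commands": "0 0 0 -0.0025 -0.0005 -0.02 0.055;0 0 0 0 0 -0.014 0.055;0 0 0 0 0 -0.008 0.055;0 0 0 0 0 0 0.055;0 0 0 0 0 0 0.03;0 0 0 0 0 0 0.03;0 0 0 0 0 0 0.03;0 0 0 0 0 0 0.03;0 0 0 0 0 0 0.03"
}}

```text
clock: 43.15
eef_pos: [372.6, -317.3, 6.2]
tcp_rot: [179.9, 0.0, 90.0]
contact_force: [-0.5, 1.4, 7.1]
grip_width: 0.405
gripper_force: 30.0
```

Emit:
{"method": "carry_out", "body": {
  "commands": "0 0 0 0 0 0.01 0.03;0 0 0 0 0 0.02 0.03;0 0 0 0 0 0.03 0.03;0 0 0 0 0 0.04 0.03;0 0 0 0 0 0.04 0.03;0 0 0 0.02 0.02 0.03 0.03;0 0 0 0.03 0.03 0.01 0.03;0 0 0 0.03 0.03 0 0.03;0 0 0 0.03 0.03 0 0.03;0 0 0 0.03 0.03 0 0.03;0 0 0 0.03 0.03 0 0.03;0 0 0 0.03 0.03 0 0.03;0 0 0 0.02 0.02 0 0.03;0 0 0 0.0174 0.017 0 0.03;0 0 0 0 0 -0.02 0.03;0 0 0 0 0 -0.03 0.03;0 0 0 0 0 0 0.03;0 0 0 0 0 0 0.03"
}}

```text
clock: 44.95
eef_pos: [609.0, -80.3, 135.9]
tcp_rot: [-179.9, 0.0, 90.0]
contact_force: [0.9, -0.0, -1.4]
grip_width: 0.404
gripper_force: 30.0
```

Emit:
{"method": "carry_out", "body": {
  "commands": "0 0 0 0 0 -0.02 0.03;0 0 0 0 0 -0.014 0.03;0 0 0 0 0 -0.006 0.03;0 0 0 0 0 -0.003 0.03;0 0 0 0 0 0 0.03;0 0 0 0 0 -0.001 0.03;0 0 0 0 0 0 0.03;0 0 0 0 0 -0.0007 0.03;0 0 0 0 0 0 0.03;0 0 0 0 0 -0.0007 0.03;0 0 0 0 0 0 0.03;0 0 0 0 0 0 0.03"
}}

```text
clock: 46.15
eef_pos: [609.7, -80.1, 90.3]
tcp_rot: [180.0, -0.0, 90.0]
contact_force: [-0.7, 0.5, -0.5]
grip_width: 0.4
gripper_force: 30.0
```

Emit:
{"method": "carry_out", "body": {
  "commands": "0 0 0 0 0 -0.0003 0.03;0 0 0 0 0 0 0.045;0 0 0 0 0 0 0.055;0 0 0 0 0 0 0.055;0 0 0 0 0 0 0.055;0 0 0 0 0 0.01 0.055;0 0 0 0 0 0.03 0.055;0 0 0 0 0 0.04 0.055;0 0 0 0 0 0.04 0.055;0 0 0 -0.03 -0.02 0.005 0.055;0 0 0 -0.04 -0.03 0 0.055;0 0 0 -0.04 -0.03 0 0.055;0 0 0 -0.023 0 0 0.055;0 0 0 0 0 0 0.055;0 0 0 0 0 0 0.055"
}}

```text
clock: 47.65
eef_pos: [477.2, -159.7, 215.5]
tcp_rot: [179.9, -0.1, 90.0]
contact_force: [-0.1, 0.1, 0.9]
grip_width: 0.627
gripper_force: 0.0
```

Run:
```python
from h import *
o=manip.get_obs(); print(o["eef_pos"]); pan(); case("scene"); mat("scene")
for n in("wrist","scene"):
    im,P=cap(n); H,S,V=cv2.split(cv2.cvtColor(im,cv2.COLOR_BGR2HSV))
    m=(abs(P[...,0]-477)<30)&(abs(P[...,1]+135)<30)&(P[...,2]<80)&(H>40)&(H<90)&(S>100)
    q=P[m]; print(n,len(q)); 
    if len(q): print(np.percentile(q,[2,50,98],axis=0).round(1),((np.percentile(q,2,axis=0)+np.percentile(q,98,axis=0))/2).round(1))
    cv2.imwrite(f"pics/k_{n}.png",im)
s=cv2.imread("pics/k_scene.png"); w=cv2.imread("pics/k_wrist.png")
cv2.imwrite("pics/k.png",np.hstack([cv2.resize(s[90:290,190:390],(400,400)),cv2.resize(w[80:300,146:366],(400,400))]))
```

```text
[ 477.20036123 -159.71510051  215.54637946]
scene pan [302. 176.] 147 mid [608.6  84.3 113. ] ext [19.9 18.7  4.8] zmax 113.6
scene pan [286. 195.] 166 mid [609.1   5.9 113.4] ext [20.3 18.4  4.9] zmax 113.9
scene pan [324. 203.] 32 mid [699.   37.4 105.7] ext [5.7 6.9 5.3] zmax 107.3
scene pan [268. 218.] 180 mid [608.6 -81.3 112.7] ext [20.4 20.6  6.1] zmax 113.7
scene blue [286. 123.] 177 mid [427.5 331.7  39.2] ext [40.6 46.4  5.6]
scene blue [325. 142.] 204 mid [575.5 321.7  39.4] ext [43.  47.3  6.2]
scene brass [136. 335.] 51 circ 513.3 -454.6 d 17.3 mid [ 513.7 -454.4   27.2] ext [14.3 15.2  4.3]
scene red [105. 319.] 212 circ 428.9 -465.1 d 22.9 mid [ 428.4 -465.8   28.4] ext [20.6 20.4  5.5]
wrist 135
[[ 468.8 -136.9   59.1]
 [ 478.1 -130.    60.9]
 [ 486.3 -124.1   62.3]] [ 477.6 -130.5   60.7]
scene 53
[[ 451.  -143.8   50. ]
 [ 475.6 -135.6   60.6]
 [ 485.7 -125.9   63.6]] [ 468.4 -134.9   56.8]
```

View pics/k.png

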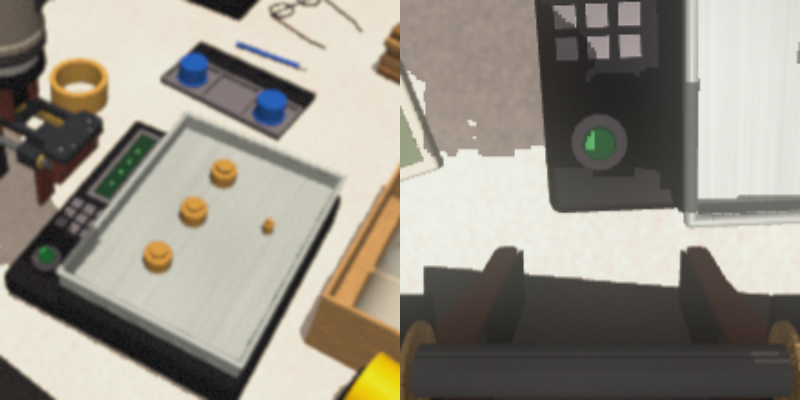

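Left crop: three big weights at (224,172), (194,211) and (157,256) and the small one at (268,226), all upright on the pan. The caps are in the outer compartments at (193,70) and (271,105). Right crop: green key at (598,143). Now to the key.

Emit:
{"method": "carry_out", "body": {
  "commands": "0 0 0 0 0.013 0 0;0 0 0 0 0.0135 -0.02 0;0 0 0 0 0 -0.04 0;0 0 0 0 0 -0.04 0;0 0 0 0 0 -0.03 0;0 0 0 0 0 -0.01 0;0 0 0 0 0 0 0;0 0 0 0 0 0 0;0 0 0 0 0 0 0"
}}

```text
clock: 48.8
eef_pos: [477.8, -133.8, 76.2]
tcp_rot: [179.8, 0.0, 90.0]
contact_force: [0.6, 0.2, 0.1]
grip_width: 0.009
gripper_force: 0.0
```

Run:
```python
from h import *
print(manip.get_obs()["eef_pos"]); pan()
for n in("wrist",):
    im,P=cap(n); H,S,V=cv2.split(cv2.cvtColor(im,cv2.COLOR_BGR2HSV))
    m=(abs(P[...,0]-477)<30)&(abs(P[...,1]+135)<30)&(P[...,2]<70)&(H>40)&(H<90)&(S>80)
    q=P[m]; print(len(q)); print(np.percentile(q,[2,50,98],axis=0).round(1))
```

```text
[ 477.80799854 -133.84813804   76.2328768 ]
scene pan [301. 176.] 146 mid [609.   84.6 113.5] ext [20.1 18.6  6.9] zmax 113.7
scene pan [286. 195.] 167 mid [609.3   4.4 113.3] ext [19.9 19.   5.9] zmax 113.9
scene pan [324. 203.] 32 mid [698.9  36.8 105.4] ext [5.6 9.4 5.5] zmax 106.7
scene pan [268. 218.] 177 mid [608.5 -81.4 113.2] ext [20.  20.9  5.9] zmax 113.8
196
[[ 467.1 -132.4   54.8]
 [ 476.8 -125.2   59.8]
 [ 485.2 -122.6   61.6]]
```

Emit:
{"method": "carry_out", "body": {
  "commands": "0 0 0 0 0 -0.01 0;0 0 0 0 0 -0.006 0;0 0 0 0 0 -0.002 0;0 0 0 0 0 -0.002 0;0 0 0 0 0 0 0;0 0 0 0 0 0 0"
}}

```text
clock: 49.5
eef_pos: [477.4, -133.4, 57.4]
tcp_rot: [179.9, -0.2, 90.0]
contact_force: [-10.4, 6.7, 46.9]
grip_width: 0.008
gripper_force: 23.4
```

Emit:
{"method": "carry_out", "body": {
  "commands": "0 0 0 0 0 0.001 0;0 0 0 0 0 0 0;0 0 0 0 0 0 0"
}}

```text
clock: 49.8
eef_pos: [477.3, -133.4, 57.7]
tcp_rot: [179.9, -0.2, 90.0]
contact_force: [-6.8, 5.0, 34.2]
grip_width: 0.008
gripper_force: 17.3
```

Run:
```python
from h import *
im,P=cap("wrist")
cv2.imwrite("pics/k2.png",cv2.resize(im[130:260,186:326],(700,600),interpolation=cv2.INTER_CUBIC))
H,S,V=cv2.split(cv2.cvtColor(im,cv2.COLOR_BGR2HSV))
m=(abs(P[...,0]-477)<25)&(P[...,1]>-130)&(P[...,1]<-115)&(P[...,2]<75)&(H>40)&(H<90)&(S>80)
q=P[m]; print(len(q)); print(np.percentile(q,[2,25,50,75,98],axis=0).round(1))
m=(abs(P[...,0]-477)<20)&(P[...,1]>-112)&(P[...,1]<-95); print(np.nanpercentile(P[m],[10,50,90],axis=0).round(1))
```

```text
14
[[ 476.5 -123.6   53.1]
 [ 477.1 -123.2   54.2]
 [ 477.8 -123.1   55.2]
 [ 478.9 -122.9   56.1]
 [ 479.7 -122.8   56.8]]
[[ 460.9 -111.   144.9]
 [ 476.5 -108.3  161. ]
 [ 493.   -99.9  177.5]]
```

View pics/k2.png

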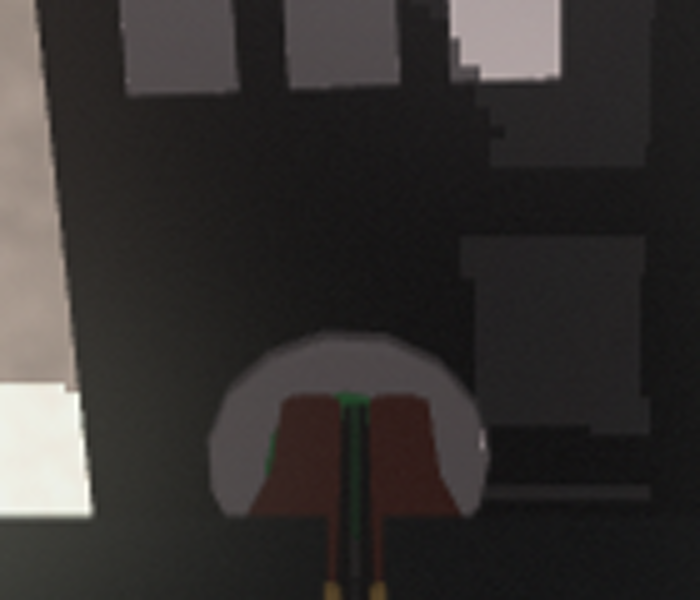

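The fingertips sit on the key inside the grey bezel, at (350,450). 34 N is far above the 4 N spring, so it is at a stop. I'll back off in steps to measure the travel.

Emit:
{"method": "carry_out", "body": {
  "commands": "0 0 0 0 0 0.002 0;0 0 0 0 0 0 0;0 0 0 0 0 0 0"
}}

```text
clock: 50.15
eef_pos: [477.2, -133.3, 58.3]
tcp_rot: [179.9, -0.1, 90.0]
contact_force: [-1.5, 2.6, 10.8]
grip_width: 0.005
gripper_force: 5.6
```

Emit:
{"method": "carry_out", "body": {
  "commands": "0 0 0 0 0 0.001 0;0 0 0 0 0 0 0;0 0 0 0 0 0 0"
}}

```text
clock: 50.45
eef_pos: [477.1, -133.3, 58.8]
tcp_rot: [180.0, -0.0, 90.0]
contact_force: [1.7, 1.2, 2.9]
grip_width: 0.005
gripper_force: 1.8
```

Emit:
{"method": "carry_out", "body": {
  "commands": "0 0 0 0 0 0.001 0;0 0 0 0 0 0 0;0 0 0 0 0 0 0"
}}

```text
clock: 50.75
eef_pos: [476.7, -133.6, 59.8]
tcp_rot: [180.0, 0.0, 90.0]
contact_force: [2.2, 0.5, 3.1]
grip_width: 0.007
gripper_force: 1.4
```

Emit:
{"method": "carry_out", "body": {
  "commands": "0 0 0 0 0 0.001 0;0 0 0 0 0 0 0;0 0 0 0 0 0 0"
}}

```text
clock: 51.05
eef_pos: [476.5, -133.7, 60.8]
tcp_rot: [-180.0, 0.0, 90.0]
contact_force: [1.3, 0.6, 2.4]
grip_width: 0.008
gripper_force: 1.1
```

Emit:
{"method": "carry_out", "body": {
  "commands": "0 0 0 0 0 0.001 0;0 0 0 0 0 0 0;0 0 0 0 0 0 0"
}}

```text
clock: 51.35
eef_pos: [476.3, -133.8, 61.8]
tcp_rot: [-180.0, 0.0, 90.0]
contact_force: [1.2, -1.2, 0.4]
grip_width: 0.007
gripper_force: 0.7
```

Emit:
{"method": "carry_out", "body": {
  "commands": "0 0 0 0 0 0.001 0;0 0 0 0 0 0 0;0 0 0 0 0 0 0"
}}

```text
clock: 51.65
eef_pos: [476.0, -133.4, 62.6]
tcp_rot: [-179.9, -0.0, 90.0]
contact_force: [-0.3, -0.3, -0.3]
grip_width: 0.003
gripper_force: 0.0
```

Emit:
{"method": "carry_out", "body": {
  "commands": "0 0 0 0 0 0.005 0;0 0 0 0 0 0.02 0;0 0 0 0 -0.02 0.04 0;0 0 0 0 -0.03 0.04 0;0 0 0 0 -0.03 0.03 0;0 0 0 0 0 0 0;0 0 0 0 0 0 0;0 0 0 0 0 0 0"
}}

```text
clock: 52.45
eef_pos: [476.0, -212.0, 196.7]
tcp_rot: [-179.9, -0.1, 90.1]
contact_force: [-0.6, -0.3, -0.4]
grip_width: 0.006
gripper_force: 0.0
```

Run:
```python
from h import *
from collections import defaultdict
print(manip.get_obs()["eef_pos"])
for n in ("wrist","scene"):
    im,P=cap(n); H,S,V=cv2.split(cv2.cvtColor(im,cv2.COLOR_BGR2HSV))
    w=(abs(P[...,0]-477)<40)&(abs(P[...,1]+133)<40)&(P[...,2]<80)
    g=w&(H>40)&(H<90)&(S>90); q=P[g]; c=(np.percentile(q,3,axis=0)+np.percentile(q,97,axis=0))/2
    print(n,"key",g.sum(),c.round(1),np.percentile(q[:,2],[10,50,90]).round(1))
    r=np.hypot(P[...,0]-477,P[...,1]+134)
    for a in range(0,36,3):
        z=P[...,2][w&(r>=a)&(r<a+3)]
        if len(z): print(a,len(z),np.percentile(z,[10,50,90]).round(1))
pan(); case("scene"); mat("scene")
```

```text
[ 475.95627919 -212.02471357  196.69425522]
wrist key 301 [ 477.4 -133.2   60.6] [59.6 60.8 61.7]
0 26 [59.9 60.9 61.5]
3 77 [60.  61.  61.7]
6 133 [59.8 60.8 61.8]
9 165 [52.6 58.6 60.9]
12 224 [51.9 53.  53.8]
15 276 [51.9 52.8 53.8]
18 299 [48.2 49.3 52.4]
21 365 [48.1 49.  49.9]
24 420 [48.  48.9 49.8]
27 474 [48.  48.9 49.9]
30 513 [47.8 48.9 50. ]
33 559 [47.4 48.9 49.9]
scene key 52 [ 474.2 -133.9   57.9] [56.9 61.3 62.7]
0 4 [60.  61.9 63.6]
3 11 [60.4 61.3 63.3]
6 24 [54.8 60.8 62.1]
9 24 [53.6 57.2 61.9]
12 31 [51.7 53.9 56.4]
15 39 [50.4 52.6 54.5]
18 40 [47.6 50.4 53.7]
21 35 [48.1 49.9 51.2]
24 51 [48.3 49.8 51.4]
27 52 [47.8 49.9 51.5]
30 55 [48.4 49.7 51.1]
33 65 [47.9 49.5 51. ]
scene pan [302. 176.] 145 mid [609.1  84.9 112.7] ext [20.  18.4  6.5] zmax 114.2
scene pan [286. 195.] 165 mid [608.5   4.9 112.6] ext [23.3 21.9  7.3] zmax 113.7
scene pan [324. 202.] 31 mid [698.5  37.1 104.9] ext [7.8 6.6 6. ] zmax 106.9
scene pan [268. 218.] 180 mid [608.6 -81.6 113. ] ext [19.3 19.1  5.5] zmax 114.2
scene blue [287. 123.] 180 mid [428.7 330.5  39.1] ext [40.7 46.5  5.8]
scene blue [325. 142.] 198 mid [575.7 320.3  39.3] ext [42.4 41.5  5.6]
scene brass [136. 335.] 54 circ 513.6 -454.2 d 17.3 mid [ 513.4 -454.1   27.3] ext [15.9 16.   4.5]
scene red [105. 319.] 213 circ 428.6 -466.1 d 22.0 mid [ 428.7 -465.7   28.2] ext [20.4 20.4  5.6]
```

The bezel lies 8 mm below the key top, so the stop I felt at about 4 mm was the key's own end stop. The key is back up, everything is standing, and the gripper is clear.

```bash
python3 -c "
from workcell import manip
print(manip.sign_off())"
```

```text
the job is handed in; nothing more can be done
None
```

The job is handed in, result not reported: both dust caps stand mouth down in their own compartments, all three big weights and the one small weight stand upright on the pan, and the green key was pressed to its stop (about 47 N at the fingertips, far above the 4 N it needs) and came back up; I kept clear of the pen and label roll, and the roll's last measured position was unchanged.

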